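# Hang the charging cabinet door and start the charge

### The job

Take the red lift-off door out of the wooden rack and lower both of its hinge knuckles together onto the two upright pins of the grey battery-charging cabinet, so that it hangs fully down and closed across the opening, and let go of it. Only then slide the yellow lock tab on the cabinet roof fully aside, press the green charge button it was covering all the way down and release it. Leave the tab aside, the door hanging closed, and the battery, can and tape measure where they stand.

Things in the scene. Friction and masses are not known exactly. Their poses are not given: they have to be found in the camera images.
- cabinet: Fixed grey steel cabinet, 170 (x) x 200 (y) x 160 high; origin under its centre on the table. Open front: +x face, 85 from the origin, with a sill 11 high reaching 30 out. The +y end of the front has two brackets 6 thick, each with an upright brass pin, on one vertical line at x = 98, y = 103. On the roof: a black strip, 66 (x) x 184 (y) x 12 high, centred at x = -30, carrying tab and button.
- pin_low (a point): Foot of the lower brass pin, on its axis, at the bracket's top (30 above the table). The pin has a diameter of 8 and stands 22 high; its upper 6 taper to a diameter of 3. Axes as the cabinet's.
- pin_high (a point): Foot of the upper pin, the same size, 80 straight above pin_low. Because of the upper bracket the door must come in from the front (cabinet +x) with the knuckles just above the pins, raised 25 to 45 over its home height, then go straight down.
- door_home (a point): Where the door's origin lies once it is hung and closed: in front of the opening, 98 from the cabinet's origin along its x, 12 above the table; the door's axes are then parallel to the cabinet's. The door's back then clears the cabinet front by 8.
- door: Loose red door, about 0.42 kg, upright in the rack: panel 10 thick (x) x 180 wide (y) x 150 high; origin mid bottom edge. On top a centred black lift tab, 10 thick x 64 wide x 50 high, in line with the panel: grip it across its thickness. Two steel knuckles (tubes, hole upright) at the +y edge, 103 from the middle. When hung, the lift tab stands 2 to 52 above the cabinet roof.
- knuckle_low (a point): Centre of the lower mouth of the lower knuckle, 18 above the door's bottom edge. The knuckle is a tube of outer diameter 17, 20 long, hole diameter about 10.4. It sits home when this point is on pin_low.
- knuckle_high (a point): The same of the upper knuckle, 98 above the door's bottom edge; sits home on pin_high.
- door_grip (a point): On the lift tab, in mid-thickness and mid-width, 182 above the door's bottom edge (18 below the tab's top).
- rack: Fixed wooden rack, base 100 (x) x 150 (y) x 12 thick, two cheeks reaching 45 above the table with a groove 14 wide along y between them, where the door's bottom edge stands on the base. Origin under its centre on the table. The door's axes are parallel to the rack's within 0.05 rad; it lifts out straight up.
- lock_tab (a joint): Slide of the yellow lock tab, m: near 0 it covers the button; it moves along the cabinet's +y to 0.060, fully aside. Rubs with about 2 N and stays where it is left. The cover plate is 58 (x) x 46 (y), its top 13 above the control strip, with a grip rib on it.
- tab_grip (a point): Middle of the top of the yellow grip rib (30 along cabinet x, 10 thick along cabinet y, 26 high above the cover plate); moves with the tab. The rib's top is 211 above the table.
- charge_button (a joint): Travel of the green button, m: 0 up, 0.006 fully down; springs back. Needs about 2 N to start and 6 N to be fully down.
- button_top (a point): Centre of the top of the green round button, diameter 30, top 6 above the control strip (178 above the table); at x = -30, y = -45 of the cabinet. Covered by the lock tab at first.
- battery: Loose black tool battery with a red band, 75 x 50 x 57 high, origin under its centre; leave alone.
- spray_can: Loose upright can with a blue label, diameter 54, 90 high, origin under its centre; leave alone.
- tape_measure: Loose yellow tape measure standing, 62 x 34 x 60 high, origin under its centre; leave alone.

How it is judged:
By the outcome, as a careful person would: the job done as asked, in the order asked, and still so for the second after the job is handed in, with the robot touching nothing.
It also fails if it takes over 61 s, if anything falls off the work surface, if the arm or the gripper's body presses on something with over 40 N, if the wrist force passes 120 N, or if a joint passes its speed limit or range.

### The arm

A 7-joint arm with a two-finger parallel gripper is mounted at the origin on the work surface. World frame = base frame: x ahead of the robot, y to its left, z up, the work surface at z = 0. Lengths are in m, angles in rad, forces in N, time in s.
With the tool pointing down it reaches from about 0.4 to 0.85 m from the base axis. Payload 10.4 kg.
Tool frame: the origin (TCP) lies at the very end of the fingers, on their centre line; the grasp point (between the pads) lies 19 mm behind it (manip.grip_point_offset is the distance from the TCP to the grasp point, in m); z points along the fingers, y is the line along which they close (so a half turn about z gives the same grasp; the last joint's range is limited). The gripper opens to 85 mm and grips with 20 to 120 N. Pads are 22 mm wide; open, the fingers measure 114 mm over their backs; the gripper's body (76 mm by 85 mm) begins 54 mm behind the grasp point. The pads swing forward as they close: fully open they stand 13 mm farther back than shut.
Start: joints at [1.136, 0.332, -0.065, 1.46, 0.022, 1.35, -0.088], TCP at [0.25, -0.573, 0.231] pointing down, gripper open.
Joint ranges: [-2.6, 2.6], [-0.5, 2.12], [-1.47, 1.34], [0.16, 2.42], [-1.27, 4.41], [0.06, 2.06], [-2.6, 2.6]. Speed limits (rad/s): [2.22, 2.22, 2.79, 2.79, 3.14, 3.14, 3.14].

### API

Orientations are given as a unit quaternion [x, y, z, w].
In Python, from workcell import manip gives the robot as it stands. The module is installed in compiled form; this text tells all that it offers.
- The arm moves only by the shell command python3 -m inch 'ROWS' [OPENING] [FORCE]. ROWS is JSON, a list of rows, each a list of 2 entries, a list of its own where there are three numbers: the shift along the tool's x, y, z each as a share of 0.08 m, from -1 to 1, then the turn, a rotation vector about the tool's x, y, z each as a share of 45 degrees, from -1 to 1. A call has exactly 10 rows; each row is the pose to reach, as a shift and turn from the pose commanded when the call began, along the tool's axes at that moment; what a row does not reach only later rows make up. A row lasts 1/10 s, in which the tool goes at most 50 mm and 8.59 degrees, less where a joint would pass 70% of its speed; a pose out of reach is approached as far as the arm can. A call with a number of a shift or a turn outside -1 to 1 is refused whole. A call with a gripper value outside its range is refused whole. OPENING is the opening, from 0 (shut) to 1 (fully open), set as the call begins (- or left out, the last holds). The fingers move at their own pace and stop on an object; FORCE is the grip in N (left out, the last holds). Time passes only in rows, so rows that repeat a pose let the fingers close, or fill a call up. It gives the time, the measured TCP pose, the force, the opening and the grip force at its end, in the units of the state.
- manip.get_obs(): the state, without advancing time (a new reading comes with each control period).
- manip.camera(name): name is "side" or "top"; returns the picture (384x512x3 uint8, red, green, blue); there is no depth.
- manip.camera_params(name): a dict with "fov_y" (degrees; the focal length in pixels is half the picture's height over the tangent of half this angle, whatever the lens; pixels are square), "cx", "cy" (the principal point, pixels), "k1" (the pictures are not rectified: a ray, as slopes to the right and down, at radius r is drawn at 1 + k1 r^2 times it, then the intrinsics apply), "camera_from_world" (4x4, takes a point from world to camera coordinates). Camera axes: x right, y up, looking along -z (the intrinsics and any distortion apply to the point x, -y, -z); pixel columns grow to the right and rows downward; lengths in m; the calibration is good to about 2 mm. A picture is of the moment at which its call begins. camera_params takes no time and is no camera call.
- manip.hand_in(): hands the job in; it is judged then, once.
The state is a dict: "clock": time; "joint_pos": joint angles; "joint_velocities": joint speeds; "tau": joint torques, N m; "position": TCP position; "ee_rot": TCP orientation; "ft_force": force on the tool from outside, world axes, zero at the start; "torque": the same for the moment, N m; "grip_width": opening from 0.0 (shut) to 1.0 (fully open); "grasp_force": force on a finger pad.
Only numpy, scipy, OpenCV 4.12 (cv2) and the standard library are available. Lean on these libraries where they do the work, as an engineer would, in place of code of your own. Each camera call takes 0.05 s, during which the arm holds its last target. There are 200 camera calls.

## Working session

There is one attempt and no reset: what is moved stays moved. The work goes in short steps, Python scripts to look and compute and a shell command to move; the robot and the scene stay as the last step left them, time stands still between calls to the robot, and variables do not carry over. Pictures are saved under pics/ and viewed, at most 10 in all, crops included, and the job is handed in when it is done.

```bash
mkdir -p pics; cat > h.py <<'E'
import numpy as np, cv2
from workcell import manip
from scipy.spatial.transform import Rotation as R
def snap(n,f):
    im=manip.camera(n); cv2.imwrite('pics/'+f,im[:,:,::-1]); return im
def P(n):
    p=manip.camera_params(n); return p,np.array(p['camera_from_world']),192/np.tan(np.radians(p['fov_y']/2))
def proj(n,X):
    p,T,f=P(n); X=np.atleast_2d(X); c=X@T[:3,:3].T+T[:3,3]
    s=np.c_[c[:,0]/-c[:,2],-c[:,1]/-c[:,2]]; r2=(s**2).sum(1,keepdims=True)
    s=s*(1+p['k1']*r2); return s*f+[p['cx'],p['cy']]
def ray(n,uv):
    p,T,f=P(n); d=(np.array(uv,float)-[p['cx'],p['cy']])/f; s=d.copy()
    for _ in range(20): s=d/(1+p['k1']*(s@s))
    v=T[:3,:3].T@np.array([s[0],-s[1],-1]); o=-T[:3,:3].T@T[:3,3]; return o,v
def atz(n,uv,z):
    o,v=ray(n,uv); return o+v*(z-o[2])/v[2]
E
python3 - <<'E'
from h import *
np.set_printoptions(precision=3,suppress=True)
for n in('side','top'):
    im=snap(n,n+'0.png'); o,v=ray(n,[256,192]); print(n,o,v,P(n)[0]['fov_y'],P(n)[0]['k1'])
o=manip.get_obs(); print(o)
E
```

```text
side [0.42  0.98  0.806] [ 0.162 -0.808 -0.567] 43.26178418641512 -0.1788108546946706
top [0.452 0.029 1.157] [ 0.139  0.024 -0.99 ] 47.44811609889142 -0.08858760620990634
{'clock': 0.1, 'joint_pos': array([ 1.136,  0.333, -0.065,  1.461,  0.022,  1.35 , -0.088]), 'joint_velocities': array([ 0.001, -0.002, -0.001, -0.003, -0.001, -0.001, -0.   ]), 'tau': array([  0.003, -62.675,   0.05 , -39.243,   0.016,   0.007,  -0.   ]), 'position': array([ 0.25 , -0.572,  0.231]), 'ee_rot': array([ 0.979,  0.204, -0.   , -0.001]), 'ft_force': array([0.424, 0.605, 0.457]), 'torque': array([-0.031, -0.02 , -0.029]), 'grasp_force': 0.0, 'grip_width': 0.9997253089173986}
```

View pics/top0.png

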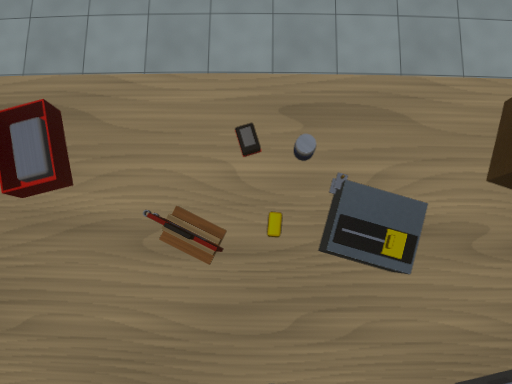

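View pics/side0.png

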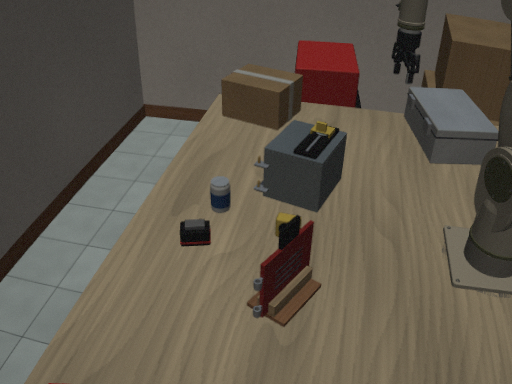

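The top view (world +x up, +y left) shows the door and rack near (190,235), with the knuckles at (148,213). The cabinet is near (375,225), with its brackets at (338,183) and the yellow tab at (395,243). The tape measure is at (275,224), the can at (305,146) and the battery at (248,140). The side view shows the pins at about (262,163) and (262,188), and the knuckles at (258,285) and (257,311).

```bash
cat >> h.py <<'E'
def crop(f,out,x0,y0,w,h,k):
    im=cv2.imread('pics/'+f)[y0:y0+h,x0:x0+w].astype(float)
    im=(255*(im/255)**.6).astype(np.uint8); im=cv2.resize(im,None,fx=k,fy=k,interpolation=cv2.INTER_CUBIC)
    for x in range(-x0%10,w,10): cv2.line(im,(x*k+k//2,0),(x*k+k//2,4 if (x+x0)%50 else 14),(0,255,255),1)
    for y in range(-y0%10,h,10): cv2.line(im,(0,y*k+k//2),(4 if (y+y0)%50 else 14,y*k+k//2),(0,255,255),1)
    if out: cv2.imwrite('pics/'+out,im)
    return im
E
python3 - <<'E'
from h import *
crop('top0.png','ct.png',315,172,114,104,6 if 0 else 5)
crop('side0.png','cs.png',250,118,100,88,6)
a=crop('top0.png',None,140,203,92,66,4);b=crop('side0.png',None,245,212,82,112,5)
c=np.zeros((600,800,3),np.uint8);c[:a.shape[0],:a.shape[1]]=a;c[:b.shape[0],380:380+b.shape[1]]=b
cv2.imwrite('pics/d.png',c)
E
```

```text
(no output)
```

View pics/ct.png

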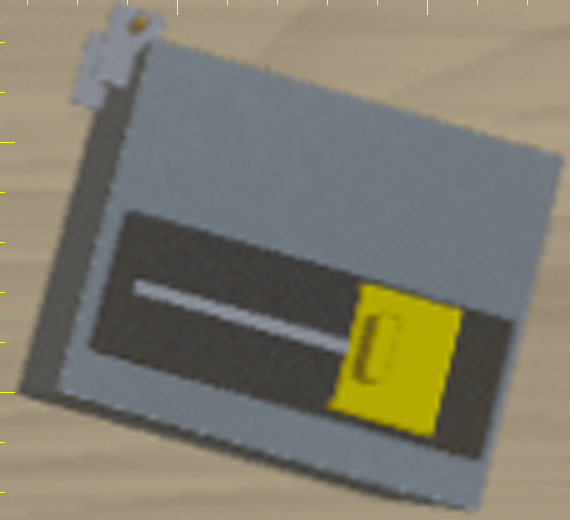

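View pics/cs.png

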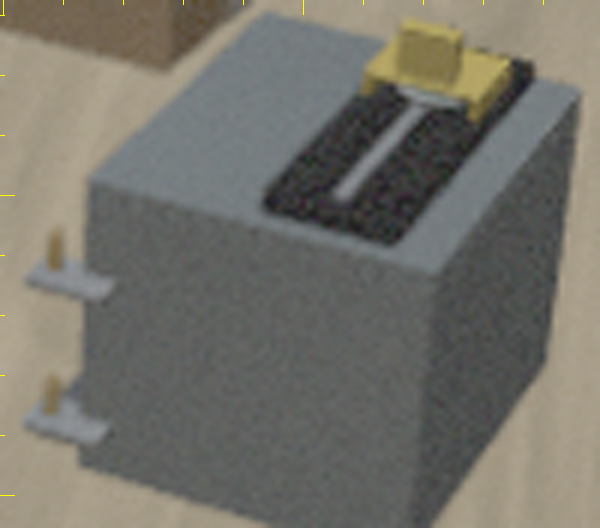

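View pics/d.png

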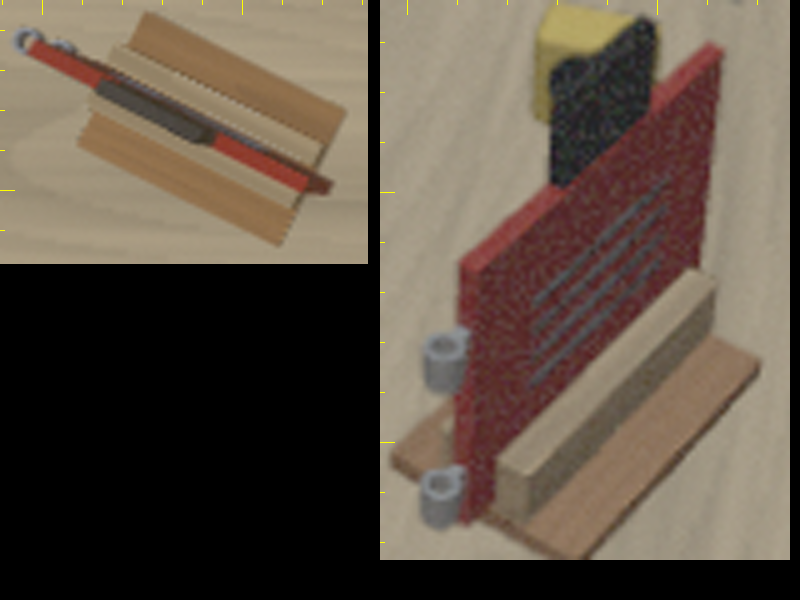

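```bash
cat > fit.py <<'E'
from h import *
from scipy.optimize import least_squares
np.set_printoptions(precision=4,suppress=True)
def fit(obs,x0,z0):
    def w(p,L): return R.from_euler('z',p[2]).apply(np.array(L)/1000)+[p[0],p[1],z0]
    def f(p):
        return np.concatenate([(proj(c,w(p,[o[0] for o in l]))-[o[1] for o in l]).ravel() for c,l in obs.items()])
    s=least_squares(f,x0,loss='soft_l1'); return s.x,f(s.x).reshape(-1,2)
def g(x0,y0,k,l,ox=0): return [(a,((u-ox+.5)/k-.5+x0,(v+.5)/k-.5+y0)) for a,u,v in l]
ct=g(315,172,5,[((85,100,160),152,40),((85,-100,160),563,157),((-85,-100,160),476,510),((-85,100,160),60,391),((-85,100,0),20,393),
 ((3,92,172),127,211),((3,-92,172),514,320),((-63,-92,172),480,459),((-63,92,172),91,348),((98,103,132),138,20)])
cs=g(250,118,6,[((85,100,160),91,182),((-85,100,160),435,272),((-85,-100,160),581,95),((85,-100,160),268,12),((85,100,0),80,465),
 ((98,103,132),56,228),((98,103,110),54,270),((98,103,52),54,374),((98,103,30),51,412)])
dt=g(140,203,4,[((0,103,118),27,41),((0,103,38),64,47),((0,90,150),30,48),((0,-90,150),308,187),((0,32,200),97,91),((0,-32,200),210,137)])
ds=g(245,212,5,[((0,103,118),446,347),((0,103,38),441,484),((5,90,150),462,262),((-5,90,150),478,270),((5,-90,150),712,43),((-5,-90,150),721,52),((5,90,0),455,518),((-5,90,0),472,522)],380)
if __name__=='__main__':
    for nm,t,s,x0,z0 in(('cab',ct,cs,[.45,-.27,-.25],0),('door',dt,ds,[.37,.2,-.45],.012)):
        for o in({'top':t,'side':s},{'top':t},{'side':s}):
            x,r=fit(o,x0,z0); print(nm,list(o),x)
            if len(o)==2: print(r.T)
    # tab: rib top centre
    print('rib top', atz('top',(315+(382.5)/5-.5,172+350/5-.5),.211), atz('side',(250+432/6,118+27/6),.211))
E
python3 fit.py
```

```text
cab ['top', 'side'] [ 0.5173 -0.2259 -0.2727]
[[-0.0266  0.5559  0.4184 -0.87   -1.1401  0.0781  0.5571  0.348  -0.3333
   0.8446 -0.327   0.8726  0.947  -0.2027  0.152   0.5552  0.7395  0.358
   0.7174]
 [-1.0407 -0.5638  0.2432 -0.2921 -0.1587 -0.8875 -0.2358  0.2113 -0.1974
  -0.5566 -0.0636  0.7152 -0.8117  0.068   0.9816  0.4831  0.3227  0.4534
   0.5339]]
cab ['top'] [ 0.5166 -0.2257 -0.268 ]
cab ['side'] [ 0.5185 -0.227  -0.2809]
door ['top', 'side'] [ 0.5003  0.222  -0.4561]
[[ 0.1152 -0.7315  0.5025 -0.098   0.659  -1.8407  0.5509  0.8476 -0.271
   0.642   0.1693  2.2431 -0.3603 -0.0301]
 [-0.6866  0.7365 -1.2041 -0.3435 -2.0825 -0.2571 -0.475  -0.2981 -0.1092
   0.524  -0.5811 -0.603   0.2134  1.6604]]
door ['top'] [ 0.499   0.2215 -0.4496]
door ['side'] [ 0.5012  0.2221 -0.4533]
rib top [ 0.4801 -0.2419  0.211 ] [ 0.482  -0.2421  0.211 ]
```

```bash
cat >> h.py <<'E'
CAB=np.array([.5173,-.2259]);CY=-.2727
def cabw(L): return R.from_euler('z',CY).apply(np.array(L)/1000)+[*CAB,0]
def to(T,yaw):
    """T: wanted TCP; yaw: wanted direction of tool y; prints shares"""
    o=manip.get_obs(); r=R.from_quat(o['ee_rot']); m=r.as_matrix()
    sh=m.T@(np.array(T)-o['position'])/.08
    y=np.array([np.cos(yaw),np.sin(yaw),0]);W=np.c_[np.cross(y,[0,0,-1]),y,[0,0,-1]]
    t=(r.inv()*R.from_matrix(W)).as_rotvec()/np.radians(45)
    print('clk %.2f'%o['clock'],'pos',o['position'].round(4),'shift',sh.round(3),'turn',t.round(3),'F',o['ft_force'].round(1),'grip',round(o['grip_width'],3),round(o['grasp_force'],1))
E
python3 -m inch '[[[0.1,-0.1,-0.1],[0,0,0]],[[0.2,-0.2,-0.2],[0,0,0]],[[0.3,-0.3,-0.3],[0,0,0]],[[0.4,-0.4,-0.4],[0,0,0]],[[0.5,-0.5,-0.5],[0,0,0]],[[0.6,-0.6,-0.6],[0,0,0]],[[0.7,-0.7,-0.7],[0,0,0]],[[0.8,-0.8,-0.8],[0,0,0]],[[0.9,-0.9,-0.9],[0,0,0]],[[1,-1,-1],[0,0,0]]]'
python3 - <<'E'
from h import *
to([.500,.222,.30],-.456)
for n,uv,z in(('can',(305,141),.09),('bat',(248,134),.057),('tape',(275,222),.06)):
    p=atz('top',uv,z); print(n,p.round(3),(R.from_euler('z',-CY).apply(p-[*CAB,0])*1000).round())
print(cabw((98,0,0)),cabw((158,0,0)))
E
```

```text
clock: 1.1
position: [0.2918, -0.4666, 0.312]
ee_rot: [0.979, 0.204, 0.0, 0.0]
ft_force: [-0.6, -0.5, -0.6]
grip_width: 1.0
grasp_force: 0.0
clk 1.10 pos [ 0.2918 -0.4666  0.312 ] shift [ 5.83  -6.846  0.149] turn [ 0.     0.    -0.895] F [-0.6 -0.5 -0.6] grip 1.0 0.0
can [ 0.733 -0.066  0.09 ] [165. 212.  90.]
bat [0.759 0.078 0.057] [151. 358.  57.]
tape [0.531 0.007 0.06 ] [-50. 228.  60.]
[ 0.61167863 -0.2522946   0.        ] [ 0.66946146 -0.26845456  0.        ]
```

```bash
for i in 1 2 3 4 5 6; do python3 -m inch '[[[0.1,-0.1,0],[0,0,0]],[[0.2,-0.2,0],[0,0,0]],[[0.3,-0.3,0],[0,0,0]],[[0.4,-0.4,0],[0,0,0]],[[0.5,-0.5,0],[0,0,0]],[[0.6,-0.6,0],[0,0,0]],[[0.7,-0.7,0],[0,0,0]],[[0.8,-0.8,0],[0,0,0]],[[0.9,-0.9,0],[0,0,0]],[[0.97,-1,0],[0,0,0]]]' | sed -n 2p; done
python3 -m inch '[[[0,-0.1,0.05],[0,0,-0.1]],[[0,-0.2,0.1],[0,0,-0.2]],[[0,-0.3,0.15],[0,0,-0.3]],[[0,-0.4,0.2],[0,0,-0.4]],[[0,-0.5,0.3],[0,0,-0.5]],[[0,-0.6,0.35],[0,0,-0.6]],[[0,-0.7,0.4],[0,0,-0.7]],[[0,-0.8,0.4],[0,0,-0.8]],[[0,-0.85,0.4],[0,0,-0.895]],[[0,-0.85,0.4],[0,0,-0.895]]]' 0.5
python3 - <<'E'
from h import *
to([.500,.222,.175],-.456); print(manip.get_obs()['joint_pos'].round(2))
E
```

```text
position: [0.3311, -0.362, 0.3113]
position: [0.3701, -0.2577, 0.3113]
position: [0.4091, -0.1533, 0.3113]
position: [0.4482, -0.0489, 0.3113]
position: [0.4873, 0.0554, 0.3112]
position: [0.5264, 0.1597, 0.3112]
clock: 8.1
position: [0.4985, 0.2221, 0.2794]
ee_rot: [0.848, 0.53, 0.0, -0.0]
ft_force: [0.4, -0.1, 0.8]
grip_width: 0.503
grasp_force: 0.0
clk 8.10 pos [0.4985 0.2221 0.2794] shift [0.007 0.018 1.305] turn [-0.    -0.     0.003] F [ 0.4 -0.1  0.8] grip 0.503 0.0
[ 0.3   0.25 -0.94  1.56  0.2   1.44 -1.1 ]
```

```bash
python3 -m inch '[[[0,0.02,0.1],[0,0,0]],[[0,0.02,0.2],[0,0,0]],[[0,0.02,0.3],[0,0,0]],[[0,0.02,0.4],[0,0,0]],[[0,0.02,0.5],[0,0,0]],[[0,0.02,0.6],[0,0,0]],[[0,0.02,0.7],[0,0,0]],[[0,0.02,0.8],[0,0,0]],[[0,0.02,0.9],[0,0,0]],[[0,0.02,1],[0,0,0]]]' | tail -3
python3 -m inch '[[[0,0,0.1],[0,0,0]],[[0,0,0.2],[0,0,0]],[[0,0,0.3],[0,0,0]],[[0,0,0.3],[0,0,0]],[[0,0,0.3],[0,0,0]],[[0,0,0.3],[0,0,0]],[[0,0,0.3],[0,0,0]],[[0,0,0.3],[0,0,0]],[[0,0,0.3],[0,0,0]],[[0,0,0.3],[0,0,0]]]' 
python3 -m inch '[[[0,0,0],[0,0,0]],[[0,0,0],[0,0,0]],[[0,0,0],[0,0,0]],[[0,0,0],[0,0,0]],[[0,0,0],[0,0,0]],[[0,0,0],[0,0,0]],[[0,0,0],[0,0,0]],[[0,0,0],[0,0,0]],[[0,0,0],[0,0,0]],[[0,0,0],[0,0,0]]]' 0 70
```

```text
ft_force: [-0.4, -0.7, -0.1]
grip_width: 0.499
grasp_force: 0.0
clock: 10.1
position: [0.5003, 0.2204, 0.1754]
ee_rot: [0.849, 0.529, 0.0, 0.0]
ft_force: [0.6, 0.3, -0.2]
grip_width: 0.501
grasp_force: 0.0
clock: 11.1
position: [0.5004, 0.2205, 0.1754]
ee_rot: [0.849, 0.529, 0.0, 0.0]
ft_force: [0.7, 0.3, 1.8]
grip_width: 0.11
grasp_force: 69.0
```

```bash
python3 -m inch '[[[0,0,-0.1],[0,0,0]],[[0,0,-0.2],[0,0,0]],[[0,0,-0.3],[0,0,0]],[[0,0,-0.4],[0,0,0]],[[0,0,-0.5],[0,0,0]],[[0,0,-0.6],[0,0,0]],[[0,0,-0.7],[0,0,0]],[[0,0,-0.8],[0,0,0]],[[0,0,-0.9],[0,0,0]],[[0,0,-1],[0,0,0]]]' | tail -3
python3 -m inch '[[[-0.1,0.1,-0.1],[0,0,0]],[[-0.2,0.2,-0.2],[0,0,0]],[[-0.3,0.3,-0.3],[0,0,0]],[[-0.4,0.4,-0.4],[0,0,0]],[[-0.5,0.5,-0.5],[0,0,0]],[[-0.6,0.6,-0.5],[0,0,0]],[[-0.7,0.7,-0.5],[0,0,0]],[[-0.8,0.8,-0.5],[0,0,0]],[[-0.9,0.9,-0.5],[0,0,0]],[[-1,1,-0.5],[0,0,0]]]' | tail -3
for i in 1 2 3; do python3 -m inch '[[[-0.1,0.1,0],[0,0,0]],[[-0.2,0.2,0],[0,0,0]],[[-0.3,0.3,0],[0,0,0]],[[-0.4,0.4,0],[0,0,0]],[[-0.5,0.5,0],[0,0,0]],[[-0.6,0.6,0],[0,0,0]],[[-0.7,0.7,0],[0,0,0]],[[-0.8,0.8,0],[0,0,0]],[[-0.9,0.9,0],[0,0,0]],[[-0.95,0.95,0],[0,0,0]]]' | sed -n 2p; done
python3 - <<'E'
from h import *
to(cabw((165,0,210)),CY); print(manip.get_obs()['joint_pos'].round(2))
E
```

```text
ft_force: [0.9, 1.0, -4.9]
grip_width: 0.107
grasp_force: 68.3
ft_force: [0.4, -0.2, -4.8]
grip_width: 0.107
grasp_force: 68.4
position: [0.572, 0.01, 0.2952]
position: [0.6068, -0.0892, 0.2954]
position: [0.6411, -0.1946, 0.2948]
clk 16.10 pos [ 0.6411 -0.1946  0.2948] shift [-0.652  0.813  1.061] turn [-0.     0.003 -0.237] F [-0.8 -0.5 -5.7] grip 0.107 68.3
[ 0.68  0.5  -0.7   1.19  0.32  1.56 -0.42]
```

```bash
python3 -m inch '[[[-0.1,0.15,0],[0,0,-0.05]],[[-0.2,0.3,0],[0,0,-0.1]],[[-0.3,0.4,0],[0,0,-0.15]],[[-0.4,0.5,0],[0,0,-0.2]],[[-0.5,0.6,0],[0,0,-0.237]],[[-0.6,0.75,0],[0,0,-0.237]],[[-0.65,0.81,0.1],[0,0,-0.237]],[[-0.65,0.81,0.2],[0,0,-0.237]],[[-0.65,0.81,0.3],[0,0,-0.237]],[[-0.65,0.81,0.4],[0,0,-0.237]]]' | sed -n 2p
python3 -m inch '[[[0,0,0.1],[0,0,0]],[[0,0,0.2],[0,0,0]],[[0,0,0.3],[0,0,0]],[[0,0,0.4],[0,0,0]],[[0,0,0.5],[0,0,0]],[[0,0,0.6],[0,0,0]],[[0,0,0.66],[0,0,0]],[[0,0,0.66],[0,0,0]],[[0,0,0.66],[0,0,0]],[[0,0,0.66],[0,0,0]]]' | tail -3
python3 - <<'E'
from h import *
to(cabw((165,0,210)),CY)
snap('top','top1.png');snap('side','side1.png')
q=manip.get_obs()['position']
for n in('top','side'):
  print(n,proj(n,[cabw((165,103,35+130)),cabw((165,103,35+50)),cabw((98,103,132))]).round(1))
a=crop('top1.png',None,295,160,100,110,4);b=crop('side1.png',None,210,110,90,120,4)
c=np.zeros((600,800,3),np.uint8);c[:a.shape[0],:a.shape[1]]=a;c[:b.shape[0],410:410+b.shape[1]]=b
cv2.imwrite('pics/e.png',c)
E
```

```text
position: [0.6761, -0.2662, 0.2623]
ft_force: [0.0, -0.0, -4.7]
grip_width: 0.106
grasp_force: 68.4
clk 18.10 pos [ 0.6766 -0.267   0.2111] shift [-0.042  0.006  0.014] turn [ 0.001 -0.     0.003] F [ 0.  -0.  -4.7] grip 0.106 68.4
top [[352.8 145.4]
 [346.5 153.2]
 [343.  175. ]]
side [[238.2 139.9]
 [238.3 164.5]
 [259.5 156.1]]
```

View pics/e.png

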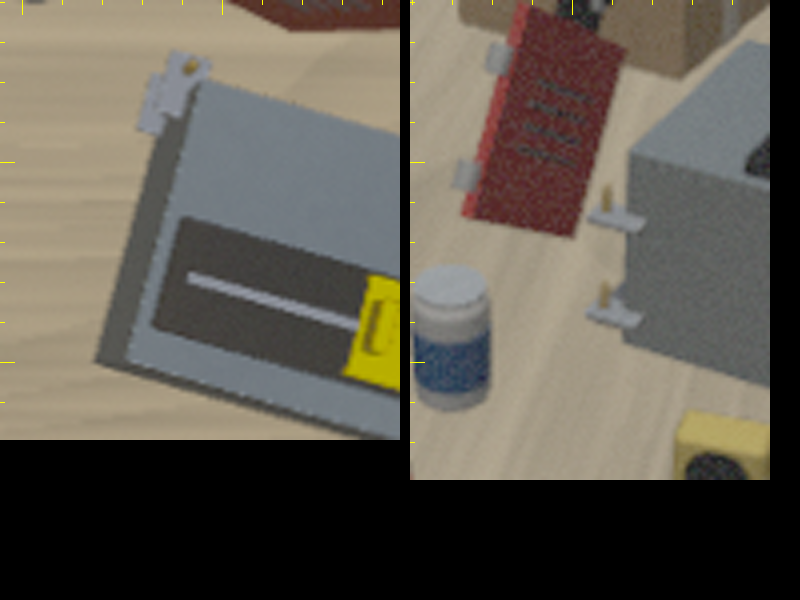

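The door has tilted in the pads. Its −y end must have clipped the cabinet side on the way over. I'll measure the tilt and compensate for it.

```bash
python3 - <<'E'
from h import *
a=crop('top1.png',None,330,90,110,80,4);b=crop('side1.png',None,215,55,66,120,5)
c=np.zeros((600,800,3),np.uint8);c[:a.shape[0],:a.shape[1]]=a;c[:b.shape[0],450:450+b.shape[1]]=b
cv2.imwrite('pics/f.png',c)
E
```

```text
(no output)
```

View pics/f.png

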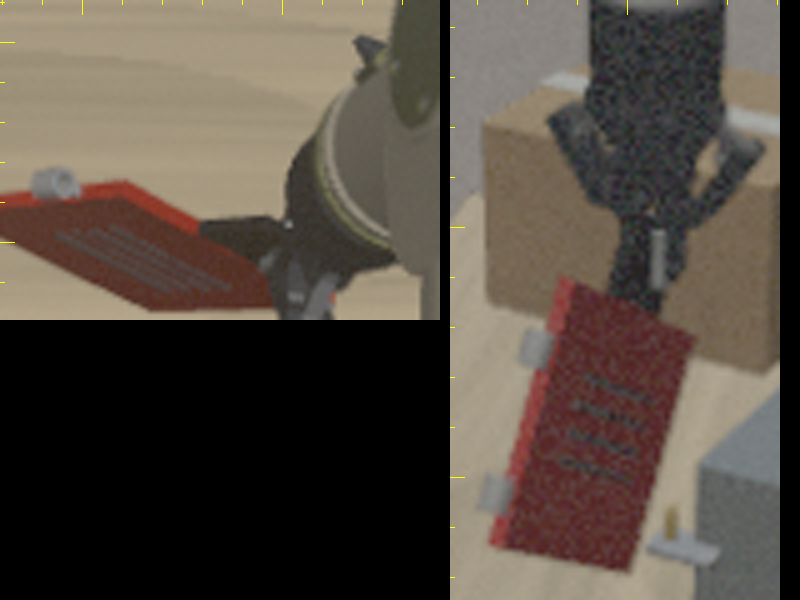

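```bash
cat > tilt.py <<'E'
from fit import *
def dfit(t,s,o,x0=(0,0,0,0)):
    r=R.from_quat(o['ee_rot']); gp=o['position']-r.apply([0,0,.019])
    # door frame upright in tool: door x = tool y, door y = tool x(or -x), z=-tool z
    def pose(p):
        B=R.from_matrix(np.c_[[0,1,0],[1,0,0],[0,0,-1]])  # door axes in tool
        D=r*R.from_euler('y',p[0])*B
        return D, gp+r.apply([p[1],p[3],p[2]])   # grip point world
    def w(p,L): D,g=pose(p); return g+D.apply(np.array(L)/1000-[0,0,.182])
    def f(p): return np.concatenate([(proj(c,w(p,[a for a,_ in l]))-[b for _,b in l]).ravel() for c,l in(('top',t),('side',s)) if l])
    best=min((least_squares(f,[a,*x0[1:]],loss='soft_l1') for a in(-1,-.5,0,.5,1)),key=lambda q:q.cost)
    return best.x,f(best.x).reshape(-1,2),w,pose
if __name__=='__main__':
    s=g(215,55,5,[((5,90,150),562,277),((-5,90,150),574,285),((5,90,0),488,545),((-5,90,0),506,550),((-5,-90,0),630,570),((-5,-90,150),694,338)],450)
    t=g(330,90,4,[((5,90,150),127,181),((-5,90,150),130,194),((-5,-90,0),150,310),((0,103,108),50,184)])
    o=manip.get_obs(); x,r,w,pose=dfit(t,s,o); print(x,R.from_quat(o['ee_rot']).as_matrix().round(2).tolist()); print(r.T.round(1))
    print(w(x,[(0,90,0),(0,-90,0),(0,90,150),(0,-90,150)]).round(3), o['position'])
E
python3 tilt.py
```

```text
[ 0.5812  0.0067 -0.0023 -0.0008] [[0.27, 0.96, 0.0], [0.96, -0.27, -0.0], [-0.0, 0.0, -1.0]]
[[ 0.1 -1.7  0.1  1.2  0.   0.9  0.1 -0.3  0.7  1.1]
 [-1.2 -0.1  0.1 -0.6 -0.  -0.9  0.4  0.3  1.5 -0.1]]
[[ 0.724 -0.092  0.13 ]
 [ 0.684 -0.237  0.031]
 [ 0.702 -0.171  0.255]
 [ 0.662 -0.316  0.156]] [ 0.6766 -0.267   0.211 ]
```

```bash
python3 -m inch '[[[-0.05,0,0.08],[0,0,0]],[[-0.1,0,0.16],[0,0,0]],[[-0.15,0,0.24],[0,0,0]],[[-0.2,0,0.32],[0,0,0]],[[-0.2,0,0.36],[0,0,0]],[[-0.2,0,0.4],[0,0,0]],[[-0.2,0,0.43],[0,0,0]],[[-0.2,0,0.46],[0,0,0]],[[-0.2,0,0.48],[0,0,0]],[[-0.2,0,0.5],[0,0,0]]]' 0 20
python3 - <<'E'
from h import *
a=snap('side','side2.png'); crop('side2.png','s2.png',200,55,100,120,5)
E
```

```text
clock: 19.2
position: [0.6739, -0.2841, 0.1787]
ee_rot: [0.796, 0.605, 0.002, 0.004]
ft_force: [-10.3, -3.5, 42.6]
grip_width: 0.106
grasp_force: 76.7
```

View pics/s2.png

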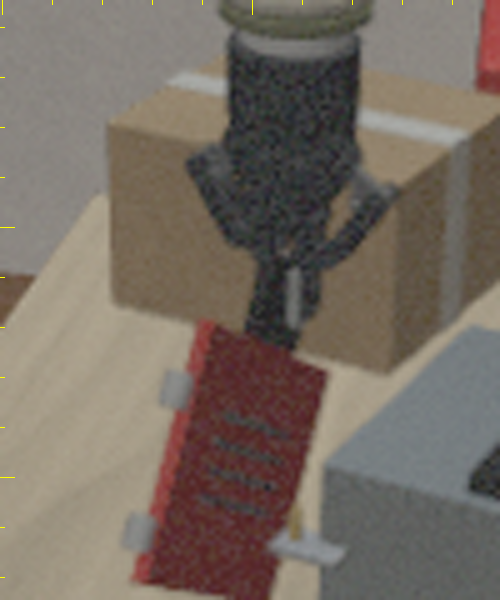

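The side crop shows the door still tilted about 30°, with its low corner on the table. The grip holds it stiffly at 77 N, so I'll back off slightly and ease the fingers to let it swing level.

```bash
python3 -m inch '[[[0,0,-0.05],[0,0,0]],[[0,0,-0.1],[0,0,0]],[[0,0,-0.1],[0,0,0]],[[0,0,-0.1],[0,0,0]],[[0,0,-0.1],[0,0,0]],[[0,0,-0.1],[0,0,0]],[[0,0,-0.1],[0,0,0]],[[0,0,-0.1],[0,0,0]],[[0,0,-0.1],[0,0,0]],[[0,0,-0.1],[0,0,0]]]' 0.11 20
python3 - <<'E'
from h import *
a=snap('side','side3.png'); b=cv2.imread('pics/side2.png')
print(np.abs(a[:,:,::-1].astype(int)-b)[90:190,210:280].mean())
h=cv2.cvtColor(a,cv2.COLOR_RGB2HSV); m=((a[:,:,0].astype(int)>1.8*a[:,:,1])&(a[:,:,0]>50)).astype(np.uint8); m[:90]=0;m[:,:200]=0;m[:,285:]=0
c=max(cv2.findContours(m,0,1)[0],key=cv2.contourArea); print(cv2.approxPolyDP(c,3,True)[:,0].tolist())
E
```

```text
clock: 20.25
position: [0.6728, -0.2825, 0.1795]
ee_rot: [0.796, 0.605, 0.001, 0.001]
ft_force: [-1.1, -0.8, 5.7]
grip_width: 0.111
grasp_force: 38.3
2.9907142857142857
[[242, 119], [228, 171]]
```

```bash
python3 - <<'E'
from tilt import *
s=g(200,55,5,[((5,90,150),201,319),((-5,90,150),213,327),((5,90,0),135,578),((-5,90,0),152,585),((-5,-90,150),328,374)])
o=dict(position=np.array([.6739,-.2841,.1787]),ee_rot=np.array([.796,.605,.002,.004]))
x,r,w,pose=dfit([],s,o); print(x); print(r.T.round(1)); print(w(x,[(0,90,0),(0,-90,0)]).round(3))
o=manip.get_obs();r=R.from_quat(o['ee_rot'])
# tool turn of -a about tool y, grip point kept: shift
for a in(.52,.55): print((R.from_euler('y',-a).apply([0,0,.019])-[0,0,.019])/.08)
E
```

```text
[ 0.567  -0.0311  0.0204  0.0188]
[[ 0.1  0.8 -0.6 -0.9  0.6]
 [ 0.9  0.1 -0.  -0.5 -0.4]]
[[ 0.731 -0.152  0.072]
 [ 0.691 -0.299 -0.024]]
[-0.118   0.     -0.0314]
[-0.1241  0.     -0.035 ]
```

```bash
python3 -m inch '[[[0,0,-0.1],[0,0,0]],[[-0.02,0,-0.1],[0,-0.12,0]],[[-0.04,0,-0.11],[0,-0.24,0]],[[-0.06,0,-0.11],[0,-0.36,0]],[[-0.08,0,-0.12],[0,-0.48,0]],[[-0.1,0,-0.13],[0,-0.6,0]],[[-0.125,0,-0.14],[0,-0.71,0]],[[-0.125,0,-0.14],[0,-0.71,0]],[[-0.125,0,-0.14],[0,-0.71,0]],[[-0.125,0,-0.14],[0,-0.71,0]]]' 0.09 40
python3 - <<'E'
from h import *
snap('side','side4.png'); snap('top','top4.png')
a=crop('top4.png',None,330,90,100,90,4);b=crop('side4.png',None,200,55,76,120,5)
c=np.zeros((600,800,3),np.uint8);c[:a.shape[0],:a.shape[1]]=a;c[:b.shape[0],410:410+b.shape[1]]=b
cv2.imwrite('pics/g.png',c); print(manip.get_obs()['joint_pos'].round(2))
E
```

```text
clock: 21.3
position: [0.6692, -0.2932, 0.1899]
ee_rot: [0.766, 0.582, -0.218, 0.166]
ft_force: [-0.5, -0.5, -5.0]
grip_width: 0.111
grasp_force: 39.3
[ 0.41  0.66 -0.5   1.23  0.83  1.53 -0.42]
```

View pics/g.png

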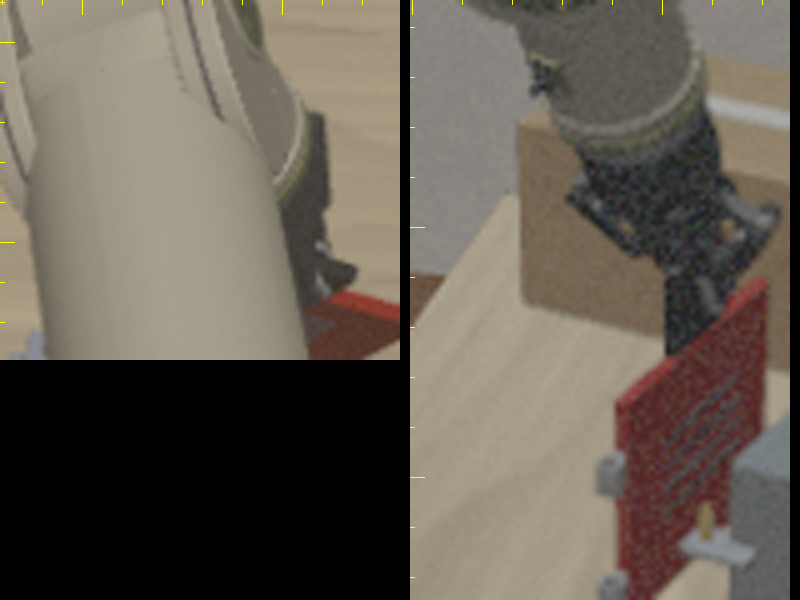

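```bash
python3 - <<'E'
from h import *
r=R.from_quat(manip.get_obs()['ee_rot']).as_matrix(); print((r.T@[0,0,-1]).round(3), r.round(2).tolist())
a=cv2.imread('pics/side4.png')[:,:,::-1].astype(int); m=(a[:,:,0]>1.8*a[:,:,1])&(a[:,:,0]>50)
for y in range(138,180,6): print(y,np.where(m[y,225:280])[0][:1]+225,end=' ')
p=cabw((165,90,30)); print([proj('side',cabw((170,70,z))).round(1) for z in(0,80,150)])
E
```

```text
[ 0.528 -0.001  0.849] [[0.23, 0.96, -0.14], [0.82, -0.27, -0.51], [-0.53, 0.0, -0.85]]
138 [241] 144 [241] 150 [] 156 [242] 162 [242] 168 [242] 174 [] [array([[242.4, 183.3]]), array([[242.4, 160.4]]), array([[242.4, 139.3]])]
```

```bash
python3 -m inch '[[[0.03,0,0.05],[0,0,0]],[[0.06,0,0.1],[0,0,0]],[[0.09,0,0.14],[0,0,0]],[[0.12,0,0.19],[0,0,0]],[[0.14,0,0.22],[0,0,0]],[[0.15,0,0.24],[0,0,0]],[[0.16,0,0.26],[0,0,0]],[[0.17,0,0.28],[0,0,0]],[[0.17,0,0.28],[0,0,0]],[[0.17,0,0.28],[0,0,0]]]'
```

```text
clock: 22.4
position: [0.6695, -0.2959, 0.1681]
ee_rot: [0.766, 0.58, -0.22, 0.17]
ft_force: [-4.0, -5.8, 14.1]
grip_width: 0.109
grasp_force: 42.1
```

```bash
python3 -m inch '[[[0,0,0],[0,0,0]],[[0,0,0],[0,0,0]],[[0,0,0],[0,0,0]],[[0.02,0,-0.01],[0,0.12,0]],[[0.04,0,-0.01],[0,0.24,0]],[[0.06,0,-0.02],[0,0.36,0]],[[0.08,0,-0.02],[0,0.48,0]],[[0.1,0,-0.03],[0,0.6,0]],[[0.126,0,-0.036],[0,0.71,0]],[[0.126,0,-0.036],[0,0.71,0]]]' 0.16 40
python3 -m inch '[[[0,0,0],[0,0,0]],[[0,0,0],[0,0,0]],[[0,0,0],[0,0,0]],[[0,0,0],[0,0,0]],[[0,0,0],[0,0,0]],[[0,0,0],[0,0,0]],[[0,0,0],[0,0,0]],[[0,0,0],[0,0,0]],[[0,0,0],[0,0,0]],[[0,0,0],[0,0,0]]]' 0 110
python3 - <<'E'
from h import *
to(cabw((165,0,200)),CY)
snap('side','side5.png'); snap('top','top5.png')
a=crop('top5.png',None,320,100,110,90,4);b=crop('side5.png',None,200,80,66,120,5)
c=np.zeros((600,800,3),np.uint8);c[:a.shape[0],:a.shape[1]]=a;c[:b.shape[0],450:450+b.shape[1]]=b
cv2.imwrite('pics/h.png',c)
E
```

```text
clock: 23.4
position: [0.6709, -0.2866, 0.1602]
ee_rot: [0.797, 0.603, -0.0, -0.0]
ft_force: [-1.4, 0.1, 0.8]
grip_width: 0.157
grasp_force: 0.0
clock: 24.4
position: [0.6719, -0.2828, 0.1603]
ee_rot: [0.796, 0.605, -0.0, -0.0]
ft_force: [0.7, 0.1, -4.6]
grip_width: 0.101
grasp_force: 107.2
clk 24.40 pos [ 0.6719 -0.2828  0.1603] shift [ 0.165  0.01  -0.496] turn [-0.001  0.     0.003] F [ 0.7  0.1 -4.6] grip 0.101 107.2
```

```bash
python3 -m inch '[[[0,0,-0.1],[0,0,0]],[[0,0,-0.2],[0,0,0]],[[0.04,0,-0.3],[0,0,0]],[[0.08,0,-0.4],[0,0,0]],[[0.12,-0.1,-0.5],[0,0,0]],[[0.165,-0.2,-0.56],[0,0,0]],[[0.165,-0.3,-0.56],[0,0,0]],[[0.165,-0.4,-0.56],[0,0,0]],[[0.165,-0.5,-0.56],[0,0,0]],[[0.165,-0.5,-0.56],[0,0,0]]]'
python3 - <<'E'
from h import *
to(cabw((98,0,205)),CY)
snap('side','side6.png'); snap('top','top6.png')
a=crop('top6.png',None,325,145,64,60,6);b=crop('side6.png',None,225,90,64,120,5)
c=np.zeros((600,800,3),np.uint8);c[:a.shape[0],:a.shape[1]]=a;c[:b.shape[0],450:450+b.shape[1]]=b
cv2.imwrite('pics/h.png',c)
E
```

```text
clock: 25.5
position: [0.6358, -0.2595, 0.2054]
ee_rot: [0.796, 0.605, -0.0, -0.0]
ft_force: [0.7, -0.5, -5.4]
grip_width: 0.101
grasp_force: 107.5
clk 25.50 pos [ 0.6358 -0.2595  0.2054] shift [ 0.006 -0.314  0.005] turn [-0.001  0.001  0.003] F [ 0.7 -0.5 -5.4] grip 0.101 107.5
```

View pics/h.png

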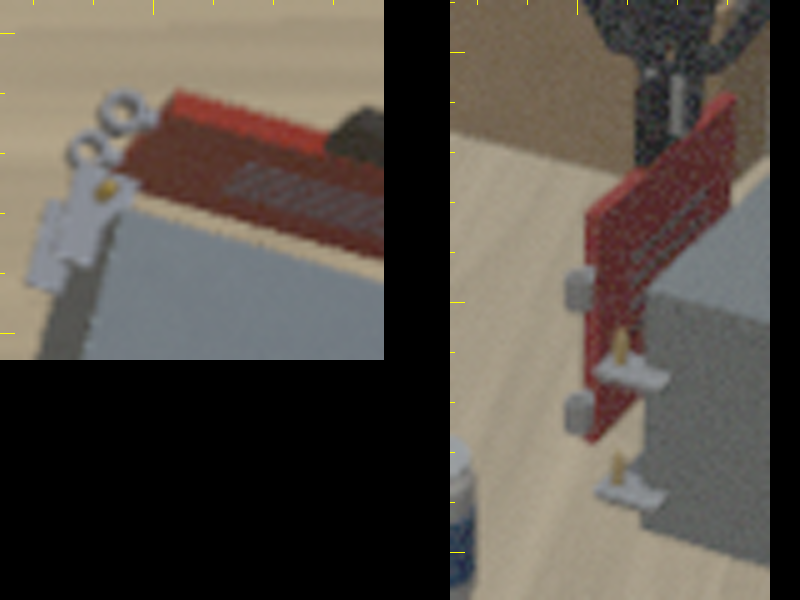

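```bash
python3 - <<'E'
from fit import *
T=lambda l:g(325,145,6,l); S=lambda l:g(225,90,5,l,450)
def tri(obs,x0,z):
    # obs: list (cam, zlocal, uv); unknown x,y,dz and lean (x,y slopes)
    def f(p): return np.concatenate([proj(c,[p[0],p[1],zz/1000+z+p[2]])[0]-uv for c,zz,uv in obs]+[[p[2]/.004]])
    s=least_squares(f,x0,loss='soft_l1'); return s.x,f(s.x)[:-1].reshape(-1,2)
def O(t,s): return [('top',zz,uv) for zz,uv in T(t)]+[('side',zz,uv) for zz,uv in S(s)]
hi=[(118,123,113),],[(118,580,271),(98,580,308)]
lo=[(38,89,152),],[(38,579,395),(18,579,432)]
p=[(132,110,184),(110,101,192)],[(132,622,330),(110,620,367)]
pl=[],[(52,618,454),(30,617,489)]
tcp=manip.get_obs()['position']; zb=tcp[2]-.1603
R0=R.from_euler('z',-CY)
def loc(x): return (R0.apply(np.array([x[0],x[1],0])-[*CAB,0])*1000).round(1)
for nm,(t,s),z in(('hi',hi,zb),('lo',lo,zb),('pinH',p,0)):
    x,r=tri(O(t,s),[.65,-.15,0],z); print(nm,x,loc(x),r.T.round(1).tolist())
print('tcp',loc(tcp),'zb',zb)
E
```

```text
hi [ 0.6633 -0.1527  0.0018] [120.9 109.9   0. ] [[0.1, 0.5, 0.4], [-1.1, 0.9, -0.1]]
lo [ 0.6633 -0.1529  0.0013] [121.  109.6   0. ] [[0.1, 0.4, 0.4], [-0.9, 1.1, -0.3]]
pinH [ 0.64   -0.1528  0.0003] [ 98.5 103.4   0. ] [[0.0, -0.1, 0.2, 0.5], [-0.5, -0.2, 0.4, -0.2]]
tcp [124.1  -0.3   0. ] zb 0.04509747622037069
```

Crop: the knuckles (top px ~(345,163) and (339,170)) stand level and plumb beside the pin (342,176). Next I shift 22 mm in and 6.4 mm along −y to get above the pins.

```bash
python3 -m inch '[[[-0.02,-0.05,0],[0,0,0]],[[-0.04,-0.1,0],[0,0,0]],[[-0.06,-0.15,0],[0,0,0]],[[-0.08,-0.2,0],[0,0,0]],[[-0.08,-0.24,0],[0,0,0]],[[-0.08,-0.28,0],[0,0,0]],[[-0.08,-0.28,0],[0,0,0]],[[-0.08,-0.28,0],[0,0,0]],[[-0.08,-0.28,0],[0,0,0]],[[-0.08,-0.28,0],[0,0,0]]]'
cat > chk.py <<'E'
from h import *
import sys
k=sys.argv[1]
s=snap('side',f'side{k}.png').astype(int); t=snap('top',f'top{k}.png').astype(int)
# brass: r-b large, not red;  print columns profile
for nm,im,(x0,x1,y0,y1) in(('side',s,(250,272,135,195)),('top',t,(332,352,162,184))):
    c=im[y0:y1,x0:x1]; r,gg,b=c[...,0],c[...,1],c[...,2]
    print(nm,x0,y0)
    for y in range(0,y1-y0,1):
        print(y+y0,''.join('R' if r_>1.7*g_ else 'B' if r_-b_>45 and r_>1.5*b_ else 'w' if r_-b_>22 else '#' if r_+g_+b_<330 else 'o' for r_,g_,b_ in zip(r[y],gg[y],b[y])))
E
python3 chk.py 7
```

```text
clock: 26.6
position: [0.6177, -0.2601, 0.207]
ee_rot: [0.796, 0.605, 0.004, 0.004]
ft_force: [16.6, -1.8, -10.0]
grip_width: 0.101
grasp_force: 116.5
side 250 135
135 wwwwwwwRRRRRRRRRRRRRRR
136 wwwwwwwRRRRRRRRRRRRRRR
137 wwwwwwwRRRRRRRRRRRR###
138 wwwwwwwRRRRRRRRRRRR##R
139 wwwwwwwRRRRRRRRR####RR
140 wwwwwwwRRRRRRRRR##RRR#
141 wwwwwwwRRRRRRRRR##RR##
142 wwwwwww#RRRRRRRR#RR###
143 www######RRRRRRRRR####
144 ww#######RRRRRRRR#####
145 ww#######RRRRRR#######
146 ww#######RRRRRR#######
147 ww#######RRRRR########
148 ww######RRRRRR########
149 ww######RRRRRR########
150 ww######RRRRRR########
151 www#####RRRRRR########
152 wwwwwwRRRRRRRR########
153 wwwwwwRRRRRRRR########
154 wwwwwwRRRRRRRR########
155 wwwwwwRRRwwRRR########
156 wwwwwwRRBBRRR#########
157 wwwwwwRRBBwRRR########
158 wwwwwwRRwBwRRR########
159 wwwwwwRwwwwRRR########
160 wwwwwwRwww##R#########
161 wwwwww##ww############
162 wwwww###ww############
163 wwww##################
164 wwww##################
165 wwww##################
166 wwwwww################
167 www####R##############
168 w######RRRRR##########
169 w######RRRRRR#
[... 545 characters left out ...]
###
190 wwwwww################
191 wwwwwwwww#############
192 wwwwwwwwwwww##########
193 wwwwwwwwwwwww#########
194 wwwwwwwwwwwww#########
top 332 162
162 wwwwwBBBwwwwwwwwwwwB
163 wwwwwwwwwwwBwwwwwwBw
164 BwBwwwwwwwBBBwwwwBBB
165 BBBBBBBBBBBw#####wwB
166 BBBBBBBBBBww######wB
167 BBBBBBBBBBw###w####w
168 BBBBBBBBBww##www####
169 BBBBBBBBBw###www####
170 BBBBBBww############
171 BBBBww##############
172 wwwwBw#########wwRRR
173 wwwww##########RRRRR
174 wwwww##########wRRRR
175 wwwww#####wB####wRRR
176 wwwww####wBBw####RRR
177 wwww#####www####RRRR
178 w###############RRRR
179 ################RRRR
180 ###################R
181 ####################
182 ####################
183 ####################
```

```bash
python3 - <<'E'
from fit import *
o=manip.get_obs(); print(o['clock'],o['position'],o['ft_force'],o['torque'],R.from_quat(o['ee_rot']).as_matrix().round(3).tolist(),o['joint_pos'].round(3))
to(cabw((98.5,-6.4,205)),CY)
# predicted pixels for knuckles if door rigid with tool: local offset of knuckle from TCP earlier (-3.1,110.1)
L=(R.from_euler('z',-CY).apply(o['position']-[*CAB,0])*1000)
for off in((-3.1,110.1),(0,110.1),(3,110.1)):
  for z in(164,144,84,64): print(off,z,proj('side',cabw((L[0]+off[0],L[1]+off[1],z)))[0].round(1),proj('top',cabw((L[0]+off[0],L[1]+off[1],z)))[0].round(1))
s=cv2.imread('pics/side7.png');
# ascii of grey levels around to see the gripper/roof region
for x in(-20,0,20):print(proj('side',cabw((L[0]+x,L[1],190)))[0].round())
E
```

```text
26.7 [ 0.6177 -0.2601  0.207 ] [ 16.3832  -0.5743 -10.1201] [-1.0895 -5.3578 -1.639 ] [[0.269, 0.963, 0.011], [0.963, -0.269, -0.001], [0.002, 0.011, -1.0]] [ 0.824  0.533 -0.718  1.342  0.346  1.382 -0.157]
clk 26.70 pos [ 0.6177 -0.2601  0.207 ] shift [-0.007 -0.092  0.024] turn [ 0.014 -0.002  0.001] F [ 16.4  -0.6 -10.1] grip 0.102 116.5
(-3.1, 110.1) 164 [257.9 145.7] [345.5 170.5]
(-3.1, 110.1) 144 [257.8 152.1] [343.9 172.1]
(-3.1, 110.1) 84 [257.4 170.6] [339.7 176.5]
(-3.1, 110.1) 64 [257.3 176.6] [338.4 177.9]
(0, 110.1) 164 [256.9 145.4] [345.8 169.2]
(0, 110.1) 144 [256.8 151.8] [344.3 170.8]
(0, 110.1) 84 [256.5 170.3] [340.  175.3]
(0, 110.1) 64 [256.4 176.3] [338.7 176.7]
(3, 110.1) 164 [255.9 145.2] [346.1 168. ]
(3, 110.1) 144 [255.8 151.5] [344.6 169.6]
(3, 110.1) 84 [255.5 170.1] [340.3 174.2]
(3, 110.1) 64 [255.4 176. ] [339.  175.6]
[281. 123.]
[275. 121.]
[269. 120.]
```

```bash
python3 - <<'E'
from h import *
loc=lambda p:(R.from_euler('z',-CY).apply(p-[*CAB,0])*1000).round(1)
def T(u,v): return ((u+.5)/6-.5+325,(v+.5)/6-.5+145)
for n,uv in(('inner tip',(138,180)),('outer tip',(80,167)),('inner back',(118,205)),('outer back',(62,262))): print(n,loc(atz('top',T(*uv),.110)))
for n,uv in(('L outer tip',(45,203)),('L outer back',(27,288))): print(n,loc(atz('top',T(*uv),.030)))
for n,uv in(('panel top +y corner out',(176,90)),('in',(166,112))): print(n,loc(atz('top',T(*uv),.196)))
s=((596+.5-450)/5-.5+225,(374.5)/5-.5+90); print('side tip', loc(atz('side',s,.107)))
E
```

```text
inner tip [107.1  89.9 110. ]
outer tip [105.7 114.  110. ]
inner back [ 94.9  95.1 110. ]
outer back [ 65.9 111.  110. ]
L outer tip [104.1 115.9  30. ]
L outer back [ 65.7 113.7  30. ]
panel top +y corner out [124.7  96.2 196. ]
in [115.5  97.7 196. ]
side tip [110.  113.1 107. ]
```

```bash
python3 - <<'E'
from h import *
S=lambda u,v:((u+.5-450)/5-.5+225,(v+.5)/5-.5+90)
print('bottom corner obs',S(590,443),'top corner obs',S(586,212))
for z in(30,40,46,50): print(z,proj('side',cabw((120,97,z)))[0].round(1),proj('side',cabw((120,97,z+150)))[0].round(1))
print('low mouth obs',S(579,432),'rim bottom',S(579,436),'hi top',S(580,266),[ (z,proj('side',cabw((121,110,z)))[0].round(1)) for z in(50,58,64)],proj('side',cabw((121,118,64))).round(1))
# bottom corner with panel edge now (side7) : lowest red row in cols
a=cv2.imread('pics/side7.png')[:,:,::-1].astype(int)
for c in range(252,266): 
  m=np.where((a[100:190,c,0]>1.7*a[100:190,c,1]))[0]+100; print(c,m[:1],m[-1:],end='; ')
# pixel evidence of low pin in side6 & side7
for f in('side0','side6','side7'):
  a=cv2.imread(f'pics/{f}.png')[:,:,::-1].astype(int)
  print(f);[print(y,(a[y,252:266,0]-a[y,252:266,2]).tolist()) for y in range(176,189)]
E
```

```text
bottom corner obs (252.6, 178.2) top corner obs (251.8, 132.0)
30 [253.  183.7] [253.6 137.9]
40 [253.  180.8] [253.7 134.7]
46 [253.1 179.1] [253.7 132.7]
50 [253.1 177.9] [253.7 131.4]
low mouth obs (250.4, 176.0) rim bottom (250.4, 176.8) hi top (250.6, 142.8) [(50, array([250.6, 180. ])), (58, array([250.7, 177.7])), (64, array([250.7, 175.9]))] [[249.4 177.2]]
252 [] []; 253 [] []; 254 [] []; 255 [176] [177]; 256 [152] [177]; 257 [132] [176]; 258 [131] [175]; 259 [130] [174]; 260 [129] [173]; 261 [129] [173]; 262 [128] [171]; 263 [127] [159]; 264 [125] [146]; 265 [125] [144]; side0
176 [38, 37, 37, 38, 33, 35, 32, 34, 33, 33, 31, 19, -2, -7]
177 [38, 37, 37, 35, 34, 34, 35, 35, 32, 33, 31, 18, 1, -1]
178 [37, 36, 35, 35, 34, 35, 35, 36, 34, 35, 31, 19, 1, 1]
179 [35, 35, 34, 34, 35, 36, 39, 38, 35, 35, 31, 20, -1, 1]
180 [37, 35, 34, 33, 35, 37, 44, 40, 36, 34, 24, 7, 0, 1]
181 [36, 34, 35, 34, 34, 37, 48, 43, 31, 27, 6, -4, 0, 0]
182 [35, 33, 34, 34, 35, 36, 45, 40, 24, 9, -6, -4, -1, 0]
183 [35, 32, 34, 33, 35, 36, 44, 31, 14, -2, -9, -3, 1, 1]
184 [34, 33, 36, 36, 29, 21, 40,
[... 1123 characters left out ...]
 30, 41, 41, 28, 26, 34, 35, 35, 29, 18, 0, -1]
178 [36, 35, 33, 31, 31, 32, 34, 34, 34, 35, 30, 19, 0, -1]
179 [36, 34, 35, 35, 34, 36, 37, 37, 33, 33, 30, 19, -2, 1]
180 [37, 36, 35, 34, 35, 37, 44, 42, 35, 33, 25, 6, -4, 2]
181 [35, 34, 33, 35, 33, 37, 48, 40, 32, 26, 5, -4, -1, 1]
182 [34, 35, 34, 35, 34, 36, 44, 38, 25, 11, -6, -5, 1, 0]
183 [36, 32, 35, 33, 32, 37, 44, 32, 11, -5, -8, -1, -1, 2]
184 [34, 33, 32, 33, 28, 23, 40, 26, 3, -7, -5, -1, 2, 3]
185 [35, 33, 33, 22, 2, 18, 38, 21, -1, -7, -7, -5, 2, 2]
186 [33, 34, 21, -2, -4, 23, 39, 15, -2, -7, -6, -2, 3, 1]
187 [31, 22, -3, -9, -4, 0, 2, -3, -6, -7, -5, -5, -1, -3]
188 [34, 22, -7, -2, -5, -8, -10, -7, -6, -7, -8, -8, -6, -4]
```

```bash
python3 -m inch '[[[0,0.06,0],[0,0,0]],[[0,0.12,0],[0,0,0]],[[0,0.18,0],[0,0,0]],[[0,0.24,0],[0,0,0]],[[-0.02,0.24,0],[0,0,0]],[[-0.04,0.24,0],[0,0,0]],[[-0.04,0.24,0],[0,0,0]],[[-0.04,0.24,0],[0,0,0]],[[-0.04,0.24,0],[0,0,0]],[[-0.04,0.24,0],[0,0,0]]]'
cat > edge.py <<'E'
import sys; from h import *
def edges(f):
    a=cv2.imread(f'pics/{f}.png')[:,:,::-1].astype(float); h=a[...,0]/np.maximum(a[...,1],1)
    for rows in((134,141),(153,165),(152,158),(158,165),(170,176)):
        c=h[rows[0]:rows[1],235:275].mean(0); i=np.where(c>1.5)[0]
        j=i[0]; print(f,rows,'left edge col %.2f'%(235+j-(c[j]-1.5)/(c[j]-c[j-1])),end=' | ')
    print()
def knuck(f,rows):
    a=cv2.imread(f'pics/{f}.png')[:,:,::-1].astype(float); d=(a[...,0]-a[...,2])[rows[0]:rows[1],235:275].mean(0)
    print(f,rows,d.round().astype(int).tolist())
for f in sys.argv[1:]:
    edges(f); knuck(f,(145,150)); knuck(f,(169,174))
E
python3 - <<'E'
from h import *
o=manip.get_obs();print(o['torque']);to(cabw((98.5,-9,205)),CY)
snap('side','side8.png');snap('top','top8.png')
E
python3 edge.py side6 side7 side8
```

```text
clock: 27.7
position: [0.6313, -0.2676, 0.2055]
ee_rot: [0.796, 0.606, -0.0, 0.0]
ft_force: [-0.3, -0.1, -5.8]
grip_width: 0.103
grasp_force: 108.1
[-0.05122359  0.07487093  0.0328151 ]
clk 27.70 pos [ 0.6313 -0.2676  0.2055] shift [ 0.006 -0.282  0.006] turn [0.    0.    0.004] F [-0.3 -0.1 -5.8] grip 0.103 108.1
side6 (134, 141) left edge col 251.17 | side6 (153, 165) left edge col 251.14 | side6 (152, 158) left edge col 251.17 | side6 (158, 165) left edge col 251.13 | side6 (170, 176) left edge col 253.12 | 
side6 (145, 150) [35, 34, 35, 34, 35, 35, 33, 33, 33, 34, 33, 32, 26, 4, 2, 2, 2, 1, 9, 30, 25, 29, 29, 28, 29, 25, 19, 15, 16, 12, 3, -3, -7, -8, -8, -10, -8, -10, -10, -10]
side6 (169, 174) [32, 33, 34, 33, 34, 34, 33, 33, 33, 33, 35, 36, 28, 4, 1, 1, 1, -1, 8, 39, 29, 29, 29, 29, 29, 31, 31, 30, 23, 1, 1, 0, 0, 0, 1, 1, 0, -1, 0, 0]
side7 (134, 141) left edge col 256.17 | side7 (153, 165) left edge col 255.25 | side7 (152, 158) left edge col 255.16 | side7 (158, 165) left edge col 255.64 | side7 (170, 176) left edge col 256.06 | 
side7 (145, 150) [34, 34, 34, 35, 35, 35, 34, 33, 33, 33, 33, 33, 33, 34, 34, 35, 29, 12, 2, 1, -1, 1, 5, 16, 30, 27, 31, 27, 26, 16, 2, -4, -6, -7, -9, -9, -10, -10, -10, -9]
side7 (169, 174) [32, 33, 33, 34, 34, 34, 33, 32, 33, 34, 34, 35, 36, 36, 37, 30, 9, 2, 1, 2, 1, 8, 32, 27, 28, 28, 26, 27, 17, 1, 1, 2, 0, 0, 1, 0, -1, 0, 0, 1]
side8 (134, 141) left edge col 253.44 | side8 (153, 165) left edge col 253.17 | side8 (152, 158) left edge col 253.13 | side8 (158, 165) left edge col 253.26 | side8 (170, 176) left edge col 254.98 | 
side8 (145, 150) [34, 35, 34, 34, 35, 34, 34, 33, 33, 33, 33, 33, 33, 34, 29, 8, 1, 3, 2, 1, 9, 28, 27, 28, 28, 28, 28, 26, 19, 10, 4, -4, -6, -9, -7, -9, -8, -10, -9, -10]
side8 (169, 174) [32, 32, 33, 34, 33, 34, 33, 32, 34, 34, 35, 35, 35, 36, 29, 2, 2, 1, 1, 0, 11, 36, 30, 29, 29, 28, 28, 29, 19, 0, 0, 0, 0, 1, 2, 0, -1, -2, 0, 0]
```

```bash
python3 -m inch '[[[0,-0.06,0],[0,0,0]],[[0,-0.12,0],[0,0,0]],[[0,-0.16,0],[0,0,0]],[[0,-0.2,0],[0,0,0]],[[0,-0.22,0],[0,0,0]],[[0,-0.24,0],[0,0,0]],[[0,-0.24,0],[0,0,0]],[[0,-0.24,0],[0,0,0]],[[0,-0.24,0],[0,0,0]],[[0,-0.24,0],[0,0,0]]]'
python3 - <<'E'
from h import *
o=manip.get_obs();print(o['torque']);to(cabw((101.7,-9,205)),CY)
snap('side','side9.png');snap('top','top9.png')
E
python3 edge.py side9
```

```text
clock: 28.8
position: [0.613, -0.2625, 0.2054]
ee_rot: [0.796, 0.606, 0.0, 0.0]
ft_force: [0.7, 0.3, -4.7]
grip_width: 0.102
grasp_force: 108.1
[-0.04993478  0.05395112  0.02495729]
clk 28.80 pos [ 0.613  -0.2625  0.2054] shift [ 0.006 -0.004  0.005] turn [0.    0.    0.004] F [ 0.7  0.3 -4.7] grip 0.102 108.1
side9 (134, 141) left edge col 259.88 | side9 (153, 165) left edge col 260.01 | side9 (152, 158) left edge col 259.50 | side9 (158, 165) left edge col 260.58 | side9 (170, 176) left edge col 261.11 | 
side9 (145, 150) [34, 34, 34, 34, 34, 33, 34, 34, 33, 33, 33, 33, 33, 34, 34, 34, 34, 33, 32, 32, 28, 12, 0, 1, 1, 1, 3, 16, 26, 14, 5, -4, -5, -8, -9, -9, -9, -9, -11, -10]
side9 (169, 174) [32, 32, 33, 33, 33, 33, 33, 33, 33, 34, 35, 35, 37, 37, 35, 38, 38, 37, 37, 35, 27, 5, 3, 2, 0, 0, 10, 36, 12, 0, 0, 2, -1, 1, 0, 1, -1, 0, 1, 1]
```

```bash
python3 -m inch '[[[0.005,0,0.04],[0,0,0]],[[0.01,0,0.08],[0,0,0]],[[0.015,0,0.11],[0,0,0]],[[0.015,0,0.14],[0,0,0]],[[0.015,0,0.17],[0,0,0]],[[0.015,0,0.2],[0,0,0]],[[0.015,0,0.22],[0,0,0]],[[0.015,0,0.24],[0,0,0]],[[0.015,0,0.26],[0,0,0]],[[0.015,0,0.27],[0,0,0]]]'
python3 - <<'E'
from h import *
o=manip.get_obs();print(o['torque'].round(2));to(cabw((101.7,-9,172)),CY)
E
```

```text
clock: 29.9
position: [0.6131, -0.261, 0.1836]
ee_rot: [0.796, 0.606, 0.0, -0.0]
ft_force: [-0.6, 2.0, -3.2]
grip_width: 0.099
grasp_force: 108.3
[0.69 0.35 0.25]
clk 29.90 pos [ 0.6131 -0.261   0.1836] shift [-0.013 -0.     0.146] turn [-0.001 -0.     0.004] F [-0.6  2.  -3.2] grip 0.099 108.3
```

```bash
python3 -m inch '[[[0.01,0,0.03],[0,0,0]],[[0.01,0,0.06],[0,0,0]],[[0.01,0,0.08],[0,0,0]],[[0.01,0,0.1],[0,0,0]],[[0.01,0,0.12],[0,0,0]],[[0.01,0,0.14],[0,0,0]],[[0.01,0,0.16],[0,0,0]],[[0.01,0,0.17],[0,0,0]],[[0.01,0,0.18],[0,0,0]],[[0.01,0,0.18],[0,0,0]]]'
python3 - <<'E'
from h import *
o=manip.get_obs();print(o['torque'].round(2));to(cabw((101.7,-9,172)),CY)
E
```

```text
clock: 30.9
position: [0.6138, -0.2609, 0.1716]
ee_rot: [0.796, 0.605, 0.0, 0.001]
ft_force: [-7.2, 1.9, 10.9]
grip_width: 0.096
grasp_force: 110.6
[0.94 1.75 0.44]
clk 30.90 pos [ 0.6138 -0.2609  0.1716] shift [-0.016 -0.008 -0.004] turn [0.002 0.001 0.003] F [-7.2  1.9 10.9] grip 0.096 110.6
```

```bash
python3 -m inch '[[[0,0,-0.02],[0,0,0]],[[0,0,-0.02],[0,0,0]],[[0,0,-0.02],[0,0,0]],[[0,0,-0.02],[0,0,0]],[[0,0,-0.02],[0,0,0]],[[0,0,-0.02],[0,0,0]],[[0,0,-0.02],[0,0,0]],[[0,0,-0.02],[0,0,0]],[[0,0,-0.02],[0,0,0]],[[0,0,-0.02],[0,0,0]]]' 0.3 40
python3 -m inch '[[[0,0,-0.1],[0,0,0]],[[0,0,-0.2],[0,0,0]],[[0,0,-0.3],[0,0,0]],[[0,0,-0.4],[0,0,0]],[[0,0,-0.5],[0,0,0]],[[0,0,-0.6],[0,0,0]],[[0,0,-0.7],[0,0,0]],[[0,0,-0.8],[0,0,0]],[[0,0,-0.9],[0,0,0]],[[0,0,-1],[0,0,0]]]'
python3 - <<'E'
from h import *
to(cabw((-33,-52,250)),CY)
s=snap('side','side10.png');snap('top','top10.png')
a=s.astype(float)
m=(a[...,0]>1.7*a[...,1])&(a[...,0]>45); m[:100]=0; m[195:]=0; m[:,:235]=0; m[:,300:]=0
for c in range(254,300,4):
    i=np.where(m[:,c])[0]; print(c,i[:1],i[-1:],end='; ')
print(); print('pred top +y corner',proj('side',cabw((103,90,162)))[0].round(1),'top -y',proj('side',cabw((103,-90,162)))[0].round(1),'bottom',proj('side',cabw((103,90,12)))[0].round(1))
E
python3 edge.py side10
```

```text
clock: 31.9
position: [0.6134, -0.2606, 0.1711]
ee_rot: [0.796, 0.606, -0.0, 0.0]
ft_force: [-0.5, -0.6, 0.4]
grip_width: 0.302
grasp_force: 0.0
clock: 32.9
position: [0.6134, -0.2606, 0.2517]
ee_rot: [0.796, 0.606, -0.0, 0.0]
ft_force: [0.3, -0.3, 0.9]
grip_width: 0.3
grasp_force: 0.0
clk 32.90 pos [ 0.6134 -0.2606  0.2517] shift [-0.551 -1.687  0.021] turn [0.    0.    0.004] F [ 0.3 -0.3  0.9] grip 0.3 0.0
254 [] []; 258 [] []; 262 [142] [181]; 266 [138] [141]; 270 [135] [138]; 274 [134] [134]; 278 [130] [130]; 282 [122] [126]; 286 [119] [122]; 290 [] []; 294 [] []; 298 [] []; 
pred top +y corner [260.2 144.1] top -y [287.3 119. ] bottom [259.2 189.3]
side10 (134, 141) left edge col 264.95 | side10 (153, 165) left edge col 261.36 | side10 (152, 158) left edge col 259.50 | side10 (158, 165) left edge col 262.00 | side10 (170, 176) left edge col 258.89 | 
side10 (145, 150) [34, 34, 34, 34, 34, 34, 34, 34, 33, 33, 33, 33, 34, 34, 35, 34, 34, 34, 31, 32, 34, 33, 34, 34, 35, 44, 46, 39, 27, 14, 3, -3, -6, -7, -8, -9, -9, -10, -10, -9]
side10 (169, 174) [32, 32, 33, 33, 34, 32, 32, 33, 32, 34, 34, 35, 34, 35, 37, 37, 38, 38, 37, 36, 34, 32, 32, 33, 37, 44, 43, 33, 14, 1, 0, 0, 0, 1, 1, 2, 1, 0, 0, 1]
```

```bash
python3 -m inch '[[[0,-0.1,0],[0,0,0]],[[0,-0.2,0],[0,0,0]],[[0,-0.3,0],[0,0,0]],[[0,-0.4,0],[0,0,0]],[[0,-0.5,0],[0,0,0]],[[-0.1,-0.6,0],[0,0,0]],[[-0.2,-0.7,0],[0,0,0]],[[-0.3,-0.8,0],[0,0,0]],[[-0.4,-0.9,0],[0,0,0]],[[-0.5,-1,0],[0,0,0]]]' 0 40 | sed -n 2p
python3 -m inch '[[[-0.02,-0.1,0],[0,0,0]],[[-0.05,-0.2,0],[0,0,0]],[[-0.05,-0.3,0],[0,0,0]],[[-0.05,-0.4,0],[0,0,0]],[[-0.05,-0.5,0.05],[0,0,0]],[[-0.05,-0.6,0.15],[0,0,0]],[[-0.05,-0.61,0.25],[0,0,0]],[[-0.05,-0.61,0.35],[0,0,0]],[[-0.05,-0.61,0.45],[0,0,0]],[[-0.05,-0.61,0.5],[0,0,0]]]'
python3 - <<'E'
from h import *
to(cabw((-27,-52,193)),CY); print(manip.get_obs()['joint_pos'].round(2))
E
```

```text
position: [0.5247, -0.2786, 0.251]
clock: 35.0
position: [0.4775, -0.2684, 0.2099]
ee_rot: [0.796, 0.606, -0.0, -0.001]
ft_force: [0.0, 0.1, 0.0]
grip_width: 0.004
grasp_force: 0.0
clk 35.00 pos [ 0.4775 -0.2684  0.2099] shift [-0.004 -0.001  0.211] turn [-0.001 -0.001  0.004] F [0.  0.1 0. ] grip 0.004 0.0
[ 1.08  0.26 -0.75  1.66  0.18  1.29  0.02]
```

```bash
python3 -m inch '[[[0,0,0.1],[0,0,0]],[[0,0,0.2],[0,0,0]],[[0.1,0,0.2],[0,0,0]],[[0.25,0,0.2],[0,0,0]],[[0.4,0,0.2],[0,0,0]],[[0.55,0,0.2],[0,0,0]],[[0.7,0,0.2],[0,0,0]],[[0.8,0,0.2],[0,0,0]],[[0.88,0,0.2],[0,0,0]],[[0.92,0,0.2],[0,0,0]]]'
python3 - <<'E'
from h import *
to(cabw((-27,19,193)),CY)
E
```

```text
clock: 36.0
position: [0.4953, -0.2044, 0.1952]
ee_rot: [0.798, 0.603, -0.004, 0.003]
ft_force: [-8.9, -30.2, -0.3]
grip_width: -0.001
grasp_force: 15.8
clk 36.00 pos [ 0.4953 -0.2044  0.1952] shift [ 0.053 -0.001  0.027] turn [ 0.     0.012 -0.004] F [ -8.9 -30.2  -0.3] grip -0.001 15.8
```

```bash
python3 -m inch '[[[-0.1,0,0],[0,0,0]],[[-0.12,0,-0.15],[0,0,0]],[[-0.12,0,-0.3],[0,0,0]],[[-0.25,0,-0.4],[0,0,0]],[[-0.4,0,-0.4],[0,0,0]],[[-0.55,0,-0.4],[0,0,0]],[[-0.7,0,-0.4],[0,0,0]],[[-0.84,0.01,-0.3],[0,0,0]],[[-0.84,0.01,-0.2],[0,0,0]],[[-0.84,0.01,-0.1],[0,0,0]]]'
python3 - <<'E'
from h import *
to(cabw((-26,-45,180)),CY)
t=snap('top','top11.png');snap('side','side11.png')
for f in('top0','top11','side0','side11'):
    a=cv2.imread(f'pics/{f}.png')[:,:,::-1].astype(int)
    m=(a[...,0]>2*a[...,2]+20)&(a[...,1]>1.6*a[...,2]+15)&(a[...,0]>120); 
    if f[0]=='t': m[:,:320]=0; m[:205]=0; m[285:]=0; m[:,430:]=0
    else: m[:110]=0;m[160:]=0;m[:,:290]=0;m[:,350:]=0
    y,x=np.where(m); n=f[:-2] if f[-2:]=='11' else f[:-1]
    p=atz(n,(x.mean(),y.mean()),.19); print(f,len(x),x.min(),x.max(),y.min(),y.max(),(R.from_euler('z',-CY).apply(p-[*CAB,0])*1000).round(1))
    if f=='top11':
        gm=(a[...,1]>1.3*a[...,0])&(a[...,1]>1.3*a[...,2]); gm[:,:320]=0; yy,xx=np.where(gm[205:285]); print('green',len(xx),xx.mean() if len(xx) else 0,yy.mean()+205 if len(xx) else 0)
E
```

```text
clock: 37.0
position: [0.4797, -0.2626, 0.2017]
ee_rot: [0.796, 0.605, -0.0, -0.001]
ft_force: [1.0, -0.5, 0.4]
grip_width: -0.001
grasp_force: 0.0
clk 37.00 pos [ 0.4797 -0.2626  0.2017] shift [0.006 0.004 0.271] turn [-0.001 -0.001  0.003] F [ 1.  -0.5  0.4] grip -0.001 0.0
top0 438 382 406 229 257 [-31.3 -41.2 190. ]
top11 468 358 383 222 251 [-31.5  14.7 190. ]
green 85 393.3764705882353 244.45882352941177
side0 68 312 334 122 133 [-33.7 -35.7 190. ]
side11 65 304 327 130 141 [-36.3  19.5 190. ]
```

```bash
python3 -m inch '[[[0,0,0.1],[0,0,0]],[[0,0,0.2],[0,0,0]],[[0,0,0.26],[0,0,0]],[[0,0,0.3],[0,0,0]],[[0,0,0.34],[0,0,0]],[[0,0,0.38],[0,0,0]],[[0,0,0.4],[0,0,0]],[[0,0,0.42],[0,0,0]],[[0,0,0.42],[0,0,0]],[[0,0,0.42],[0,0,0]]]'
```

```text
clock: 38.1
position: [0.4801, -0.2626, 0.1721]
ee_rot: [0.796, 0.606, -0.001, 0.001]
ft_force: [-12.4, 6.1, 27.4]
grip_width: 0.0
grasp_force: 13.9
```

```bash
python3 -m inch '[[[0,0,-0.05],[0,0,0]],[[0,0,-0.1],[0,0,0]],[[0,0,-0.2],[0,0,0]],[[0,0,-0.3],[0,0,0]],[[0,0,-0.4],[0,0,0]],[[0,0,-0.5],[0,0,0]],[[0,0,-0.6],[0,0,0]],[[0,0,-0.7],[0,0,0]],[[0,0,-0.85],[0,0,0]],[[0,0,-1],[0,0,0]]]'
python3 - <<'E'
from h import *
t=snap('top','top12.png');s=snap('side','side12.png')
a=t.astype(int); gm=(a[...,1]>1.3*a[...,0])&(a[...,1]>1.3*a[...,2]); gm[:,:320]=0; yy,xx=np.where(gm[205:285]); print('green',len(xx))
for n in('side','top'):
    d=np.abs(cv2.imread(f'pics/{n}12.png').astype(int)-cv2.imread(f'pics/{n}10.png')).sum(2)
    r=(slice(130,200),slice(240,265)) if n=='side' else (slice(150,180),slice(330,355)); print(n,'door hinge change',d[r].mean().round(1))
    d0=np.abs(cv2.imread(f'pics/{n}12.png').astype(int)-cv2.imread(f'pics/{n}0.png')).sum(2)
    for o,p in(('can',(.733,-.066,.045)),('bat',(.759,.078,.03)),('tape',(.531,.007,.03))):
        u,v=proj(n,p)[0].astype(int); print(n,o,d0[v-10:v+10,u-10:u+10].mean().round(1))
E
python3 edge.py side10 side12 | grep edge
```

```text
clock: 39.1
position: [0.48, -0.2627, 0.2505]
ee_rot: [0.796, 0.606, 0.0, 0.0]
ft_force: [-0.2, -0.2, 0.6]
grip_width: 0.0
grasp_force: 0.0
green 129
side door hinge change 6.3
side can 9.7
side bat 11.9
side tape 53.9
top door hinge change 3.0
top can 4.2
top bat 3.7
top tape 3.8
side10 (134, 141) left edge col 264.95 | side10 (153, 165) left edge col 261.36 | side10 (152, 158) left edge col 259.50 | side10 (158, 165) left edge col 262.00 | side10 (170, 176) left edge col 258.89 | 
side12 (134, 141) left edge col 264.59 | side12 (153, 165) left edge col 261.40 | side12 (152, 158) left edge col 259.70 | side12 (158, 165) left edge col 261.97 | side12 (170, 176) left edge col 258.84 |
```

```bash
python3 -c "
from workcell import manip; print(manip.hand_in())"
```

```text
the job is handed in; nothing more can be done
None
```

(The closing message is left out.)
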